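# Find the jar that hides the pestle

## Robot

A 6-joint arm with a two-finger parallel gripper is mounted at the origin on the work surface. World frame = base frame: x ahead of the robot, y to its left, z up, the work surface at z = 0. Lengths are in m, angles in rad, forces in N, time in s.
With the tool pointing down it reaches from about 0.35 to 0.85 m from the base axis. Payload 8.1 kg.
Tool frame: the origin (TCP) lies at the very end of the fingers, on their centre line; the grasp point (between the pads) lies 19 mm behind it; z points along the fingers, y is the direction in which the jaws open and shut (so a half turn about z gives the same grasp; the last joint's range is limited). The gripper opens to 85 mm and grips with 20 to 120 N. Pads are 22 mm wide; open, the fingers measure 114 mm over their backs; the gripper's body (76 mm by 85 mm) begins 54 mm behind the grasp point. The pads swing forward as they close: fully open they stand 13 mm farther back than shut.
Start: joints at [-1.216, 0.13, 1.488, -0, 1.523, -0.085], TCP at [0.255, -0.543, 0.231] pointing down, gripper open.
Joint ranges: [-2.96, 2.96], [-0.89, 2.26], [0.02, 2.5], [-1.34, 4.48], [0, 2.73], [-2.66, 2.66]. Speed limits (rad/s): [2.39, 2.39, 2.79, 3.14, 3.14, 3.14].

## Interface

Orientations are given as a rotation vector (axis times angle).
In Python, from rig import * gives the robot as it stands. The module is installed in compiled form; this text tells all that it offers.
- The arm moves only by the tool play_rows, never from a script. Its argument "plan" is a list of rows, each a list of 7 numbers: the turn, a rotation vector about the tool's x, y, z in degrees, then the shift along the tool's x, y, z in m, then the finger opening in m, from 0 to 0.0854. A call has 1 to 12 rows; each row shifts and turns the commanded pose from where the row before left it, along the tool's axes as they then stand; what a row does not reach is not made up. A row lasts 1/10 s, in which the tool goes at most 50 mm and 8.59 degrees, less where a joint would pass 70% of its speed; a pose out of reach is approached as far as the arm can. A call is refused whole if a number of a shift passes 0.05 or a number of a turn 8.59, either way. A call with a gripper value outside its range is refused whole. The fingers move at their own pace and stop on an object; "force" is the grip in N (left out, the last holds). Time passes only in rows, so rows that do not move let the fingers close. It gives the time, the measured TCP pose, the force and the opening at its end, in the units of the state.
- observe(): the state, without advancing time (a new reading comes with each control period).
- read_camera(name): name is "scene" or "side" or "wrist"; returns the picture (420x560x3 uint8, red, green, blue); there is no depth.
- get_calibration(name): a dict with "fx", "fy", "cx", "cy" (pixels), "D" ([k1, k2, p1, p2, k3] as OpenCV has them; the pictures are not rectified), "T" (4x4, takes a point from camera to world coordinates). Camera axes: x right, y down, z forward; pixel columns grow to the right and rows downward; lengths in m; the calibration is good to about 2 mm. A picture is of the moment at which its call begins: read the wrist's pose just before it. get_calibration takes no time and is no camera call; for the wrist camera it gives the pose at the moment of the call.
- close_job(): hands the job in, once; it reports no verdict.
The state is a dict: "time_s": time; "joint_pos": joint angles; "qvel": joint speeds; "joint_efforts": joint torques, N m; "tcp_pos": TCP position; "ee_rot": TCP orientation; "force": force on the tool from outside, world axes, zero at the start; "wrist_torque": the same for the moment, N m; "width": finger opening in m.
Only numpy, scipy, OpenCV 4.12 (cv2) and the standard library are available. Lean on these libraries where they do the work, as an engineer would, in place of code of your own. Each camera call takes 0.05 s, during which the arm holds its last target. There are 200 camera calls.

## Task

Someone tidied the heavy stone pestle away inside one of the four identical closed jars on the turntable. Find that jar by its weight and set it down gently, upright, inside the blue dish. Leave the other three jars standing on the turntable, do not tip or drop any jar, and leave the egg timer, tea infuser and garlic press base where they are.

Things in the scene. Friction and masses are not known exactly. Their poses are not given: they have to be found in the camera images.
- jar_a: one of four look-alike closed jars, loose on the turntable: white opaque cylinder 54 mm across, green cap 56 mm across (top 26 mm, tight, can be gripped), 115 mm tall in all. Origin at the centre of its underside, z up its axis. An ordinary jar weighs 0.15 to 0.20 kg, the one with the pestle 0.39 to 0.53 kg; which one that is changes from start to start
- jar_b: one of four look-alike closed jars, loose on the turntable: white opaque cylinder 54 mm across, green cap 56 mm across (top 26 mm, tight, can be gripped), 115 mm tall in all. Origin at the centre of its underside, z up its axis. An ordinary jar weighs 0.15 to 0.20 kg, the one with the pestle 0.39 to 0.53 kg; which one that is changes from start to start
- jar_c: one of four look-alike closed jars, loose on the turntable: white opaque cylinder 54 mm across, green cap 56 mm across (top 26 mm, tight, can be gripped), 115 mm tall in all. Origin at the centre of its underside, z up its axis. An ordinary jar weighs 0.15 to 0.20 kg, the one with the pestle 0.39 to 0.53 kg; which one that is changes from start to start
- jar_d: one of four look-alike closed jars, loose on the turntable: white opaque cylinder 54 mm across, green cap 56 mm across (top 26 mm, tight, can be gripped), 115 mm tall in all. Origin at the centre of its underside, z up its axis. An ordinary jar weighs 0.15 to 0.20 kg, the one with the pestle 0.39 to 0.53 kg; which one that is changes from start to start
- susan: round wooden lazy Susan: flat rimless disc 280 mm across, its upper face 33 mm above the work surface, on a fixed steel foot. Origin on its axis at work-surface height. The disc turns about the vertical with a little friction; it need not be turned. Jars stand about 90 mm from the axis, at least 100 mm from centre to centre. It stands left or right, the dish on the other side
- dish: round shallow blue ceramic dish, fixed to the work surface: 126 mm across at the rim, 14 mm tall, inner floor 112 mm across and 5 mm above the work surface. Origin at the centre of its underside
- timer: bystander, loose: yellow and white plastic egg timer, 66 mm across, 68 mm tall; origin at the centre of its underside
- infuser: bystander, loose: stainless tea infuser ball, 50 mm across, on a small foot, with a stub on top, 65 mm tall; origin at the centre of its underside
- press_base: bystander, loose: white ceramic garlic press base, 60 x 75 mm, 44 mm tall; origin at the centre of its underside
- mortar: bystander, fixed: grey stone mortar, 100 mm across, 62 mm tall; origin at the centre of its underside

How it is judged:
By the outcome, as a careful person would: the job done as asked, in the order asked, and still so for the second after the job is handed in, with the robot touching nothing.
It also fails if it takes over 72 s, if anything falls off the work surface, if the arm or the gripper's body presses on something with over 40 N, if the wrist force passes 120 N, or if a joint passes its speed limit or range.

## Working session

There is one attempt and no reset: what is moved stays moved. The work goes in short steps, Python scripts to look and compute and a tool call to move; the robot and the scene stay as the last step left them, time stands still between calls to the robot, and variables do not carry over. Pictures are saved under pics/ and viewed, about 8 in all and at most 12, crops included, and the job is handed in when it is done.

Besides the shell and the picture viewer there is one more tool, called after ">>>" as a command line: name --pt "numbers of a row" for each row, then --argument value for the rest. play_rows: Moves the arm, as the interface text tells. Its arguments: {"type":"object","properties":{"plan":{"type":"array","items":{"type":"array","items":{"type":"number"}}},"force":{"type":"number"}},"required":["plan"]}

```bash
mkdir -p pics
python3 - <<'E'
from rig import *
import cv2
s=observe();print({k:np.round(v,3).tolist() if 0 else v for k,v in s.items()})
for n in ("scene","side"):
    im=read_camera(n);cv2.imwrite(f"pics/{n}0.png",im[:,:,::-1]);c=get_calibration(n);print(n,c)
E
```

```text
{'time_s': 0.0, 'joint_pos': array([-1.21640628e+00,  1.31195548e-01,  1.48927096e+00, -8.79917152e-07,
        1.52300959e+00, -8.53899175e-02]), 'qvel': array([-2.16560623e-04, -5.94066156e-04, -1.25764542e-05,  6.75831932e-04,
        6.22990954e-04, -3.62264148e-04]), 'joint_efforts': array([ 1.09594039e-04, -5.69412446e+01, -5.00548625e+01, -5.89867227e-05,
        1.49944983e-02,  1.76340222e-05]), 'tcp_pos': array([ 0.25527736, -0.54237565,  0.23022847]), 'ee_rot': array([-3.06412625e+00, -6.84844256e-01,  3.97852959e-04]), 'force': array([ 0.73134801,  0.04678223, -0.73349989]), 'wrist_torque': array([-0.00685421, -0.00986924,  0.03129641]), 'width': 0.0857432638545219}
scene {'fx': 405.7568549146811, 'fy': 405.7568549146811, 'cx': 282.3093810494192, 'cy': 213.3356292730457, 'D': array([0.03482641, 0.        , 0.        , 0.        , 0.        ]), 'T': array([[-0.40458148,  0.7692664 , -0.49451293,  0.97000645],
       [ 0.9144701 ,  0.34482973, -0.21174724,  0.15080009],
       [ 0.00763272, -0.5378863 , -0.84298284,  0.6825358 ],
       [ 0.        ,  0.        ,  0.        ,  1.        ]])}
side {'fx': 421.08062109698477, 'fy': 421.08062109698477, 'cx': 276.40971031983935, 'cy': 211.91297648937942, 'D': array([-0.08721289,  0.        ,  0.        ,  0.        ,  0.        ]), 'T': array([[-0.7982335 , -0.35044788,  0.48990771,  0.19863182],
       [-0.60232827,  0.47100644, -0.64447932,  0.51287344],
       [-0.00489327, -0.80953025, -0.58705778,  0.51015525],
       [ 0.        ,  0.        ,  0.        ,  1.        ]])}
```

View pics/scene0.png

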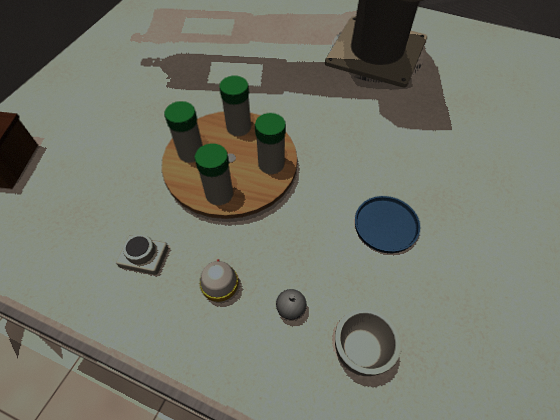

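View pics/side0.png

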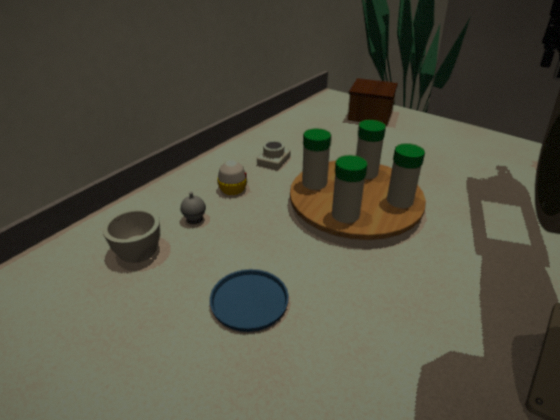

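The scene picture shows four cap tops at about (181,110), (235,84), (271,122) and (212,154), with the dish at (387,223). In the side picture, the cap tops are at (317,136), (371,128), (408,153) and (351,165), with the dish at (249,299).

```bash
cat > h.py <<'E'
from rig import *
import cv2, numpy as np
from scipy.spatial.transform import Rotation as R
def onz(n,uv,z,c=None):
    c=c or get_calibration(n);K=np.array([[c["fx"],0,c["cx"]],[0,c["fy"],c["cy"]],[0,0,1]])
    p=cv2.undistortPoints(np.array(uv,float).reshape(-1,1,2),K,c["D"]).reshape(-1,2)
    d=np.c_[p,np.ones(len(p))]@c["T"][:3,:3].T;o=c["T"][:3,3]
    return (o+d*((z-o[2])/d[:,2])[:,None])[:,:2]
def proj(n,P,c=None):
    c=c or get_calibration(n);K=np.array([[c["fx"],0,c["cx"]],[0,c["fy"],c["cy"]],[0,0,1]])
    M=np.linalg.inv(c["T"]);return cv2.projectPoints(np.array(P,float),cv2.Rodrigues(M[:3,:3])[0],M[:3,3],K,c["D"])[0].reshape(-1,2)
def tool(p):  # world target -> tool-axis shift
    s=observe();return R.from_rotvec(s["ee_rot"]).as_matrix().T@(np.array(p)-s["tcp_pos"])
E
python3 - <<'E'
from h import *
np.set_printoptions(precision=4,suppress=True)
print(onz("scene",[(181,110),(235,84),(271,122),(212,154)],.148))
print(onz("side",[(317,136),(371,128),(408,153),(351,165)],.148))
print("dish",onz("scene",[(387,223)],.014),onz("side",[(249,299)],.014))
print("by",onz("scene",[(143,250),(219,280),(291,305),(367,343)],.03))
print(R.from_rotvec(observe()["ee_rot"]).as_matrix()); c=get_calibration("wrist");print(np.linalg.inv(R.from_rotvec(observe()["ee_rot"]).as_matrix())@c["T"][:3,:3],c["T"])
E
```

```text
[[ 0.5256 -0.2464]
 [ 0.4206 -0.1886]
 [ 0.4845 -0.0821]
 [ 0.5953 -0.1426]]
[[ 0.5896 -0.1342]
 [ 0.5216 -0.2322]
 [ 0.4181 -0.1755]
 [ 0.4805 -0.0727]]
dish [[0.5156 0.1757]] [[0.5071 0.1794]]
by [[ 0.7605 -0.2093]
 [ 0.7563 -0.0575]
 [ 0.7469  0.0733]
 [ 0.7548  0.2074]]
[[ 0.9048  0.4258 -0.0006]
 [ 0.4258 -0.9048  0.0016]
 [ 0.0001 -0.0017 -1.    ]]
[[ 0.0011 -0.9547 -0.2975]
 [ 1.      0.001   0.0004]
 [-0.0001 -0.2975  0.9547]] [[ 0.4268 -0.8632 -0.2696  0.3237]
 [-0.9044 -0.4079 -0.1255 -0.5108]
 [-0.0017  0.2973 -0.9548  0.373 ]
 [ 0.      0.      0.      1.    ]]
```

>>> play_rows --pt "0 0 0 0.032 -0.02 -0.006 0.085" --pt "0 0 0 0.032 -0.02 -0.006 0.085" --pt "0 0 0 0.032 -0.02 -0.006 0.085" --pt "0 0 0 0.032 -0.02 -0.006 0.085" --pt "0 0 0 0.032 -0.02 -0.006 0.085" --pt "0 0 0 0.032 -0.02 -0.006 0.085" --pt "0 0 0 0.032 -0.02 -0.006 0.085" --pt "0 0 0 0.032 -0.02 -0.006 0.085" --pt "0 0 0 0.032 -0.02 -0.006 0.085" --pt "0 0 0 0.032 -0.02 -0.006 0.085" --pt "0 0 0 0.032 -0.02 -0.006 0.085" --pt "0 0 0 0.032 -0.02 -0.006 0.085"

```text
time_s: 1.3
tcp_pos: [0.5012, -0.1607, 0.3032]
ee_rot: [-3.066, -0.685, 0.001]
force: [0.8, -0.5, 0.2]
width: 0.0848
```

>>> play_rows --pt "0 0 0 0 0 0 0.085" --pt "0 0 0 0 0 0 0.085" --pt "0 0 0 0 0 0 0.085"

```text
time_s: 1.6
tcp_pos: [0.5002, -0.1628, 0.3027]
ee_rot: [-3.066, -0.685, 0.002]
force: [-0.4, 0.6, -0.8]
width: 0.0853
```

Run:
```python
from h import *
import json
s=observe();c=get_calibration("wrist");im=read_camera("wrist");cv2.imwrite("pics/w1.png",im[:,:,::-1])
json.dump({k:np.array(v).tolist() for k,v in c.items()},open("w1.json","w"))
print(s["tcp_pos"],s["ee_rot"],s["force"],s["qvel"],c["fx"])
P=[(.523,-.239,.148),(.419,-.182,.148),(.482,-.077,.148),(.592,-.138,.148)]
print(proj("wrist",P))
```

```text
[ 0.50018956 -0.16275547  0.30270855] [-3.06573789e+00 -6.84646975e-01  1.72108775e-03] [-0.42439966  0.61363318 -0.84503869] [-0.01544544 -0.00343158  0.00102335  0.00149045  0.00108435  0.00408891] 298.53910050077286
[[351.38602784 200.57564457]
 [260.35036928 260.965191  ]
 [191.35306332 170.29962288]
 [293.49937962  92.87559561]]
```

View pics/w1.png

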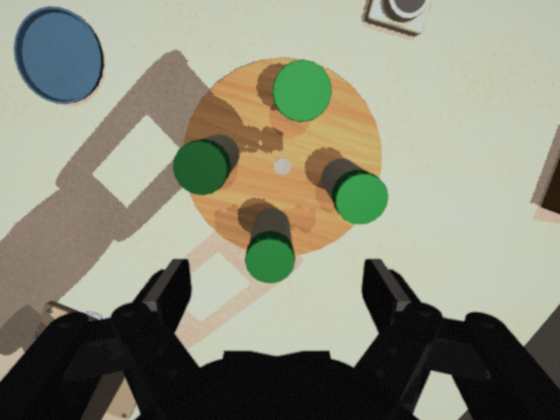

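The wrist picture shows the cap tops at A (361,197), B (270,260), C (201,167) and D (302,90), with the dish at (59,55).

Run:
```python
from h import *
import json
np.set_printoptions(precision=4,suppress=True)
c={k:np.array(v) for k,v in json.load(open("w1.json")).items()}
P=onz("wrist",[(361,197),(270,260),(201,167),(302,90)],.148,c);print(P)
print("dish",onz("wrist",[(59.5,55)],.014,c))
for p in P: print(tool([*p,.116]))
```

```text
[[ 0.5308 -0.2459]
 [ 0.4248 -0.191 ]
 [ 0.4893 -0.0844]
 [ 0.5978 -0.1437]]
dish [[0.5153 0.1699]]
[-0.0073  0.0881  0.1867]
[-0.0799 -0.0067  0.1868]
[ 0.0238 -0.0757  0.1868]
[0.0968 0.0241 0.1867]
```

>>> play_rows --pt "0 0 0 -0.002 0.03 0.02 0.085" --pt "0 0 0 -0.002 0.03 0.02 0.085" --pt "0 0 0 -0.003 0.028 0.02 0.085" --pt "0 0 0 0 0 0.03 0.085" --pt "0 0 0 0 0 0.03 0.085" --pt "0 0 0 0 0 0.025 0.085" --pt "0 0 0 0 0 0.022 0.085" --pt "0 0 0 0 0 0.018 0.085" --pt "0 0 0 0 0 0 0.085" --pt "0 0 0 0 0 0 0.085"

```text
time_s: 2.65
tcp_pos: [0.5312, -0.2456, 0.1183]
ee_rot: [-3.066, -0.683, 0.001]
force: [0.7, -0.2, -0.1]
width: 0.085
```

>>> play_rows --force 40 --pt "0 0 0 0 0 0 0.05" --pt "0 0 0 0 0 0 0.05" --pt "0 0 0 0 0 0 0.05" --pt "0 0 0 0 0 0 0.05" --pt "0 0 0 0 0 0 0.05" --pt "0 0 0 0 0 0 0.05"

```text
time_s: 3.25
tcp_pos: [0.5329, -0.2455, 0.1202]
ee_rot: [3.064, 0.685, 0.003]
force: [-0.3, -1.1, 5.7]
width: 0.055
```

```bash
cat > m.py <<'E'
from h import *
np.set_printoptions(precision=4,suppress=True)
F=[]
T=[]
for i in range(4): s=observe();F.append(s["force"]);T.append(s["joint_efforts"]);read_camera("wrist")
print(np.mean(F,0),np.std(F,0),np.mean(T,0),s["tcp_pos"],s["ee_rot"],s["width"],s["time_s"],s["wrist_torque"])
E
python3 m.py
```

```text
[-0.6116 -0.7758  6.2844] [0.8186 0.2875 0.3617] [  0.4532 -52.9373 -44.5521   0.2362  -0.3028   0.0068] [ 0.5329 -0.2455  0.1202] [3.0638 0.685  0.0032] 0.05490888414099114 3.4 [ 0.0549  0.1869 -0.0165]
```

>>> play_rows --pt "0 0 0 0 0 -0.004 0.05" --pt "0 0 0 0 0 -0.008 0.05" --pt "0 0 0 0 0 -0.008 0.05" --pt "0 0 0 0 0 0 0.05" --pt "0 0 0 0 0 0 0.05" --pt "0 0 0 0 0 0 0.05" --pt "0 0 0 0 0 0 0.05"

```text
time_s: 4.15
tcp_pos: [0.5316, -0.2447, 0.1378]
ee_rot: [-3.065, -0.685, 0.001]
force: [-0.3, -0.3, -1.4]
width: 0.055
```

```bash
python3 m.py
```

```text
[-0.013 -0.067 -1.593] [0.2559 0.6585 0.3605] [  0.0041 -57.2022 -49.0205  -0.0061   0.0081  -0.    ] [ 0.5317 -0.2448  0.138 ] [-3.0656 -0.6852  0.0006] 0.05485726019346441 4.3 [-0.0463  0.0098 -0.0297]
```

About 1.6 N, so A is ordinary. I'll set it back and go to C.

>>> play_rows --pt "0 0 0 0 0 0.007 0.05" --pt "0 0 0 0 0 0.006 0.05" --pt "0 0 0 0 0 0.003 0.05" --pt "0 0 0 0 0 0.002 0.05" --pt "0 0 0 0 0 0 0.05" --pt "0 0 0 0 0 0 0.05" --pt "0 0 0 0 0 0 0.085" --pt "0 0 0 0 0 0 0.085" --pt "0 0 0 0 0 0 0.085" --pt "0 0 0 0 0 0 0.085" --pt "0 0 0 0 0 0 0.085"

```text
time_s: 5.45
tcp_pos: [0.5319, -0.2449, 0.1204]
ee_rot: [3.066, 0.685, 0.0]
force: [-0.2, 0.5, 0.4]
width: 0.0849
```

>>> play_rows --pt "0 0 0 0 0 -0.015 0.085" --pt "0 0 0 0 0 -0.03 0.085" --pt "0 0 0 0 0 -0.03 0.085" --pt "0 0 0 0 0 -0.025 0.085" --pt "0 0 0 0 0 0 0.085" --pt "0 0 0 0 0 0 0.085"

```text
time_s: 6.05
tcp_pos: [0.5325, -0.2452, 0.2221]
ee_rot: [3.064, 0.685, 0.003]
force: [-0.8, 0.4, -1.1]
width: 0.0849
```

Run:
```python
from h import *
s=observe();im=read_camera("wrist");cv2.imwrite("pics/w2.png",im[:,:,::-1])
print(s["tcp_pos"],s["force"],s["width"]); print(tool([.489,-.084,.118]),tool([.597,-.143,.118]),tool([.425,-.19,.118]))
```

```text
[ 0.53249946 -0.24519531  0.22205726] [-0.78943462  0.36753737 -1.06878675] 0.0849043387407841
[ 0.02969585 -0.16375215  0.10251286] [ 0.10229299 -0.06438086  0.10254294] [-0.0733479  -0.09509368  0.10251013]
```

View pics/w2.png

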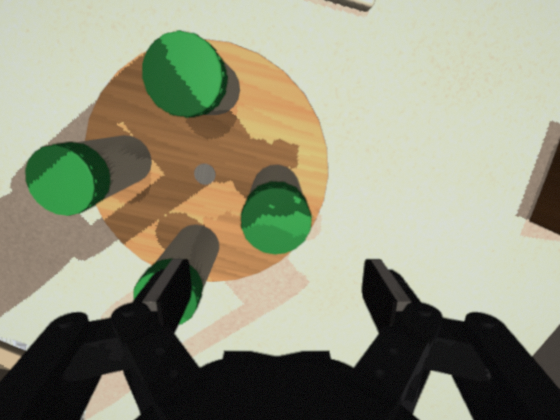

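A is standing after release, with its cap at (276,217). Next is C, shifted about (0.030, -0.164, 0.102).

>>> play_rows --pt "0 0 0 0.006 -0.033 0 0.085" --pt "0 0 0 0.006 -0.033 0 0.085" --pt "0 0 0 0.006 -0.033 0 0.085" --pt "0 0 0 0.006 -0.033 0 0.085" --pt "0 0 0 0.006 -0.032 0 0.085" --pt "0 0 0 0 0 0.02 0.085" --pt "0 0 0 0 0 0.03 0.085" --pt "0 0 0 0 0 0.03 0.085" --pt "0 0 0 0 0 0.022 0.085" --pt "0 0 0 0 0 0 0.085" --pt "0 0 0 0 0 0 0.085"

```text
time_s: 7.2
tcp_pos: [0.4884, -0.0835, 0.1177]
ee_rot: [-3.065, -0.685, 0.003]
force: [0.6, 0.0, 0.3]
width: 0.0851
```

>>> play_rows --force 40 --pt "0 0 0 0 0 0 0.05" --pt "0 0 0 0 0 0 0.05" --pt "0 0 0 0 0 0 0.05" --pt "0 0 0 0 0 0 0.05" --pt "0 0 0 0 0 0 0.05" --pt "0 0 0 0 0 0 0.05"

```text
time_s: 7.8
tcp_pos: [0.4904, -0.0838, 0.1202]
ee_rot: [3.065, 0.685, 0.004]
force: [-0.4, 2.2, 5.8]
width: 0.0548
```

>>> play_rows --pt "0 0 0 0 0 -0.004 0.05" --pt "0 0 0 0 0 -0.008 0.05" --pt "0 0 0 0 0 -0.008 0.05" --pt "0 0 0 0 0 0 0.05" --pt "0 0 0 0 0 0 0.05" --pt "0 0 0 0 0 0 0.05" --pt "0 0 0 0 0 0 0.05"

```text
time_s: 8.5
tcp_pos: [0.4889, -0.0836, 0.1378]
ee_rot: [-3.066, -0.685, 0.001]
force: [-1.0, 0.5, -1.7]
width: 0.055
```

```bash
python3 m.py
```

```text
[-0.3506 -0.1276 -1.8072] [0.3899 0.553  0.1603] [ -0.0011 -44.2549 -48.874   -0.0016   0.0067   0.    ] [ 0.489  -0.0836  0.138 ] [-3.0657 -0.6853  0.0007] 0.05505380516157477 8.65 [-0.0038 -0.0455 -0.0432]
```

C reads 1.8 N, so it's ordinary too. I'll set it back, then go to D.

>>> play_rows --pt "0 0 0 0 0 0.007 0.05" --pt "0 0 0 0 0 0.006 0.05" --pt "0 0 0 0 0 0.003 0.05" --pt "0 0 0 0 0 0.002 0.05" --pt "0 0 0 0 0 0 0.05" --pt "0 0 0 0 0 0 0.05" --pt "0 0 0 0 0 0 0.085" --pt "0 0 0 0 0 0 0.085" --pt "0 0 0 0 0 0 0.085" --pt "0 0 0 0 0 0 0.085" --pt "0 0 0 0 0 0 0.085"

```text
time_s: 9.8
tcp_pos: [0.4893, -0.0837, 0.1203]
ee_rot: [3.066, 0.685, 0.0]
force: [0.9, -0.6, 0.3]
width: 0.0849
```

>>> play_rows --pt "0 0 0 0 0 -0.015 0.085" --pt "0 0 0 0 0 -0.03 0.085" --pt "0 0 0 0 0 -0.03 0.085" --pt "0 0 0 0 0 -0.025 0.085" --pt "0 0 0 0 0 0 0.085" --pt "0 0 0 0.024 0.033 0 0.085" --pt "0 0 0 0.024 0.033 0 0.085" --pt "0 0 0 0.024 0.033 0 0.085" --pt "0 0 0 0 0 0 0.085" --pt "0 0 0 0 0 0 0.085"

```text
time_s: 10.8
tcp_pos: [0.5963, -0.1428, 0.219]
ee_rot: [-3.065, -0.684, 0.004]
force: [-0.0, 0.1, -0.2]
width: 0.0849
```

Run:
```python
from h import *
s=observe();c=get_calibration("wrist");im=read_camera("wrist");cv2.imwrite("pics/w3.png",im[:,:,::-1])
print(s["tcp_pos"],s["force"],s["width"]); print(proj("wrist",[(.597,-.143,.148),(.489,-.084,.148),(.425,-.19,.148)],c)); print(tool([.597,-.143,.118]),tool([.425,-.19,.118]))
```

```text
[ 0.59631164 -0.1428128   0.21903815] [-0.01724835  0.06288733 -0.21712104] 0.0848665172381074
[[276.64469912 216.12362149]
 [158.55851638 297.223677  ]
 [244.26766053 389.65153803]]
[0.00070961 0.00105325 0.10187447] [-0.17493601 -0.02963179  0.10207939]
```

View pics/w3.png

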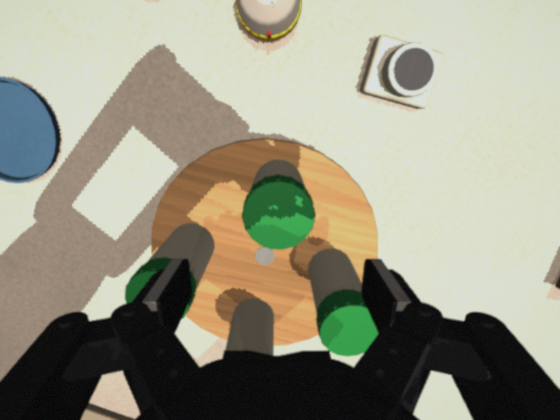

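All the jars are standing, and D's cap at (279,212) is within about 2 mm of the prediction. I'll go down and weigh it.

>>> play_rows --pt "0 0 0 0.003 0.001 0.02 0.085" --pt "0 0 0 0 0 0.03 0.085" --pt "0 0 0 0 0 0.03 0.085" --pt "0 0 0 0 0 0.022 0.085" --pt "0 0 0 0 0 0 0.085" --pt "0 0 0 0 0 0 0.085"

```text
time_s: 11.45
tcp_pos: [0.5993, -0.1418, 0.1196]
ee_rot: [3.066, 0.686, 0.001]
force: [0.8, 0.4, 0.6]
width: 0.0852
```

>>> play_rows --force 40 --pt "0 0 0 0 0 0 0.05" --pt "0 0 0 0 0 0 0.05" --pt "0 0 0 0 0 0 0.05" --pt "0 0 0 0 0 0 0.05" --pt "0 0 0 0 0 0 0.05" --pt "0 0 0 0 0 0 0.05"

```text
time_s: 12.05
tcp_pos: [0.6009, -0.1426, 0.1209]
ee_rot: [3.064, 0.685, 0.005]
force: [-0.6, 1.7, 6.1]
width: 0.055
```

>>> play_rows --pt "0 0 0 0 0 -0.004 0.05" --pt "0 0 0 0 0 -0.008 0.05" --pt "0 0 0 0 0 -0.008 0.05" --pt "0 0 0 0 0 0 0.05" --pt "0 0 0 0 0 0 0.05" --pt "0 0 0 0 0 0 0.05" --pt "0 0 0 0 0 0 0.05"

```text
time_s: 12.75
tcp_pos: [0.5993, -0.1421, 0.1377]
ee_rot: [-3.065, -0.685, 0.001]
force: [0.3, 0.5, -4.6]
width: 0.055
```

```bash
python3 m.py
```

```text
[-0.2288 -0.1076 -4.5006] [0.3435 0.3725 0.2902] [ -0.0004 -63.2591 -50.6575  -0.0107   0.0179  -0.    ] [ 0.5994 -0.1422  0.1379] [-3.0657 -0.6851  0.0008] 0.054993992961063554 12.9 [ 0.0676 -0.031  -0.0343]
```

D reads 4.5 N (about 0.46 kg), so it's the jar with the pestle. I'll carry it to the dish.

>>> play_rows --force 60 --pt "0 0 0 0 0 -0.015 0.05" --pt "0 0 0 0 0 -0.025 0.05" --pt "0 0 0 0 0 -0.025 0.05" --pt "0 0 0 0 0 -0.015 0.05" --pt "0 0 0 0.003 -0.017 0 0.05" --pt "0 0 0 0.005 -0.029 0 0.05" --pt "0 0 0 0.006 -0.034 0 0.05" --pt "0 0 0 0.006 -0.034 0 0.05" --pt "0 0 0 0.006 -0.034 0 0.05" --pt "0 0 0 0.006 -0.034 0 0.05" --pt "0 0 0 0.006 -0.034 0 0.05" --pt "0 0 0 0.006 -0.034 0 0.05"

```text
time_s: 14.15
tcp_pos: [0.5316, 0.1046, 0.2176]
ee_rot: [-3.065, -0.686, 0.002]
force: [0.5, -0.7, -4.6]
width: 0.0541
```

>>> play_rows --pt "0 0 0 0.006 -0.032 0 0.05" --pt "0 0 0 0.005 -0.025 0 0.05" --pt "0 0 0 0.003 -0.015 0 0.05" --pt "0 0 0 0 0 0.02 0.05" --pt "0 0 0 0 0 0.03 0.05" --pt "0 0 0 0 0 0.02 0.05" --pt "0 0 0 0 0 0 0.05" --pt "0 0 0 0 0 0 0.05" --pt "0 0 0 0 0 0 0.05"

```text
time_s: 15.05
tcp_pos: [0.5161, 0.174, 0.1501]
ee_rot: [-3.066, -0.685, -0.004]
force: [0.3, -0.1, -3.5]
width: 0.0542
```

Run:
```python
from h import *
s=observe();print(s["tcp_pos"],s["force"],s["width"])
im=[read_camera(n)[:,:,::-1] for n in("scene","side")]
x,y=s["tcp_pos"][:2]
print(proj("scene",[(x,y,.034)]),proj("side",[(x,y,.034)]))
a=cv2.resize(im[0][120:300,310:490],(400,400));b=cv2.resize(im[1][190:370,160:340],(400,400))
cv2.imwrite("pics/d1.png",np.hstack([a,b]))
```

```text
[0.5160612  0.17395083 0.15007327] [ 0.33698444 -0.14878987 -3.48519985] 0.054195191614778995
[[388.39858906 217.37836352]] [[246.27658365 285.51755742]]
```

View pics/d1.png

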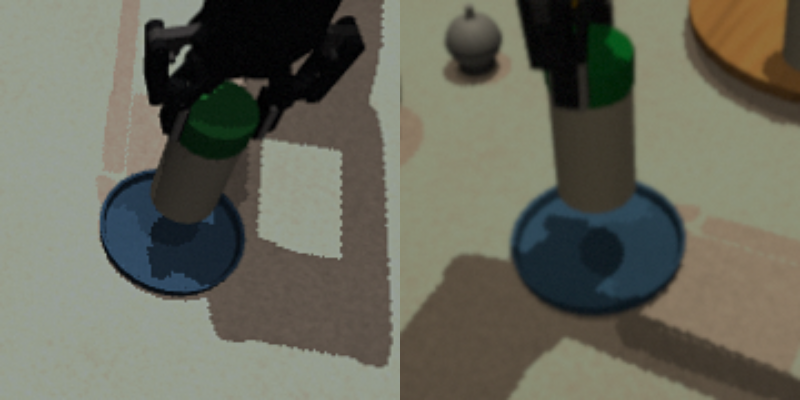

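The jar hangs over the middle of the dish, with its underside about 57 mm above the floor. I'll lower it.

>>> play_rows --pt "0 0 0 0 0 0.012 0.05" --pt "0 0 0 0 0 0.015 0.05" --pt "0 0 0 0 0 0.012 0.05" --pt "0 0 0 0 0 0.008 0.05" --pt "0 0 0 0 0 0.004 0.05" --pt "0 0 0 0 0 0.002 0.05" --pt "0 0 0 0 0 0.001 0.05" --pt "0 0 0 0 0 0 0.05" --pt "0 0 0 0 0 0 0.05"

```text
time_s: 16.05
tcp_pos: [0.5155, 0.1739, 0.0949]
ee_rot: [-3.066, -0.685, -0.002]
force: [0.1, -0.9, -4.9]
width: 0.0543
```

>>> play_rows --pt "0 0 0 0 0 0.001 0.05" --pt "0 0 0 0 0 0.001 0.05" --pt "0 0 0 0 0 0.001 0.05" --pt "0 0 0 0 0 0.0005 0.05" --pt "0 0 0 0 0 0 0.05" --pt "0 0 0 0 0 0 0.05"

```text
time_s: 16.65
tcp_pos: [0.5162, 0.1743, 0.0932]
ee_rot: [-3.066, -0.685, -0.004]
force: [-5.2, -0.4, 10.4]
width: 0.0541
```

It's touching, with about 10 N upward. I'll ease off 1 mm, release and retreat.

>>> play_rows --pt "0 0 0 0 0 -0.001 0.05" --pt "0 0 0 0 0 0 0.05" --pt "0 0 0 0 0 0 0.05" --pt "0 0 0 0 0 0 0.06" --pt "0 0 0 0 0 0 0.075" --pt "0 0 0 0 0 0 0.085" --pt "0 0 0 0 0 0 0.085" --pt "0 0 0 0 0 0 0.085" --pt "0 0 0 0 0 0 0.085"

```text
time_s: 17.55
tcp_pos: [0.515, 0.1738, 0.0917]
ee_rot: [3.066, 0.685, -0.0]
force: [0.0, -0.6, 0.6]
width: 0.0855
```

>>> play_rows --pt "0 0 0 0 0 -0.01 0.085" --pt "0 0 0 0 0 -0.03 0.085" --pt "0 0 0 0 0 -0.03 0.085" --pt "0 0 0 0 0 -0.03 0.085" --pt "0 0 0 0 0 -0.03 0.085" --pt "0 0 0 0 0 -0.03 0.085" --pt "0 0 0 0 0 0 0.085" --pt "0 0 0 0 0 0 0.085" --pt "0 0 0 0 0 0 0.085" --pt "0 0 0 0 0 0 0.085"

```text
time_s: 18.55
tcp_pos: [0.5142, 0.1736, 0.2503]
ee_rot: [3.066, 0.685, -0.004]
force: [0.0, -0.1, -0.4]
width: 0.085
```

Run:
```python
from h import *
s=observe();print(s["tcp_pos"],s["force"],s["width"],s["time_s"])
im=[cv2.resize(read_camera(n)[:,:,::-1],(400,300)) for n in("scene","side","wrist")]
cv2.imwrite("pics/f1.png",np.vstack([np.hstack(im[:2]),np.hstack([im[2],im[2]*0])]))
```

```text
[0.51424754 0.17363539 0.25033136] [ 0.03289659 -0.0964685  -0.37079181] 0.08496523160593099 18.55
```

View pics/f1.png

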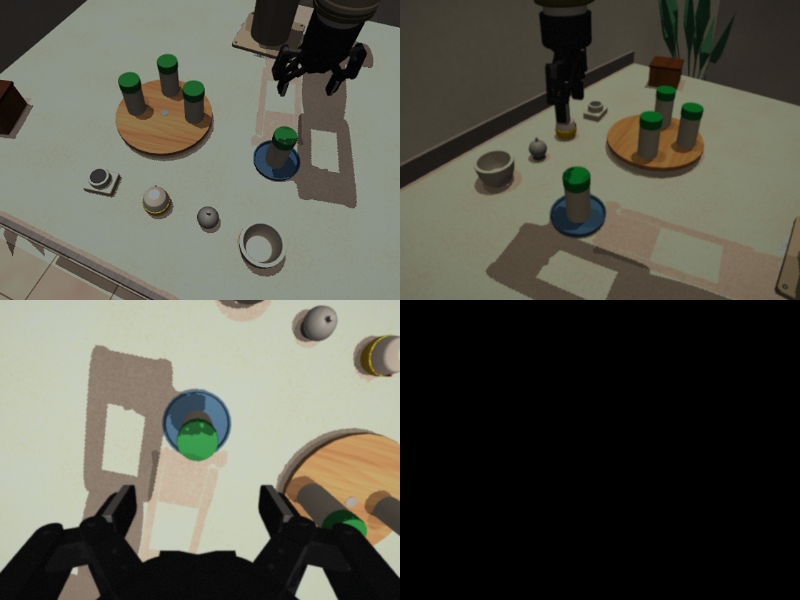

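The jar stands upright in the middle of the dish (scene half-size (282,150), side (577,200)). The other three stand on the turntable, the bystanders are where they were, and the gripper is clear.

```bash
python3 -c "
from rig import *
print(close_job())"
```

```text
the job is handed in; nothing more can be done
None
```

The jar with the pestle is standing upright in the blue dish, and I've handed the job in at about 19 s of robot time.

- **Weighing:** I lifted three jars about 17 mm each. They read 1.6 N, 1.8 N and 4.5 N, so the third (about 0.46 kg) holds the pestle. I didn't need to lift the fourth. I put the two light ones back where they stood.
- **Placing:** the jar touched down in the dish with a brief upward force of about 10 N. I eased off 1 mm before letting go and pulling the gripper clear.
- **Last checks:** the final pictures show the other three jars standing on the turntable. The egg timer, tea infuser and garlic press base look unmoved, and the gripper is open and touching nothing.
- **Disagreement:** the cameras differed by up to about 10 mm on where the dish is. The pictures show the jar inside the dish, near its middle.

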